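Reverse the filter arm on its sloping pedestal

TASK

The filter arm sits on the pivot pin of the sloping pedestal with its green filter outboard; swap it so the orange filter is outboard. Lift the arm right off the pin, turn it end for end, fit its other hole over the pin, and swing it until the dowel on its underside drops into its hidden hole and the arm lies flat on the plate, then let go. Leave the lens post, the lens tube and the power sensor where they stand.

Things in the scene. Friction and masses are not known exactly. Their poses are not given: they have to be found in the camera images.
- mount: Fixed black pedestal with an aluminium index plate (110 by 156 mm) sloping 30 degrees. Origin: foot of the pivot pin, on the plate's upper face. z runs along the pin, out of the plate, leaning 30 degrees from vertical; x runs uphill in the plate's face; y runs level along it: the outboard direction. Set straight, the plate spans x -55 to 55, y -48 to 108 mm.
- pin_tip (a point): Top of the steel pivot pin, on its axis, 26 mm above the plate's face. The pin is 12 mm in diameter; its last 6 mm taper to 5 mm. Axes as the mount's.
- hole_zone (a point): Point on the plate's face 46 mm from the pin axis along the mount's y. The hidden blind dowel hole (13 mm wide, 11 mm deep) is 46 mm from the pin axis and up to 10 mm uphill or downhill of this point (the plate is locked at an unknown angle about the pin, within 0.2 rad either way; it does not give when pushed). No other hole is in reach of the dowel there.
- filter_arm: Loose black bar 200 mm long, 32 wide, 12 thick, 0.2 to 0.3 kg. Origin: centre of its underside; z out of its upper face; x along the bar to the orange filter end (green at -x). At the start it lies flat on the plate, pin in the hole nearer the orange end, green end outboard, dowel in a 43 mm slot 70 mm from the pin. Wanted: flat, pin in the other hole, orange end outboard.
- grip_block (a point): Middle of the grey grip block on top of the arm, 35 mm above the arm's underside. The block is 50 mm along the arm, 20 mm across (grip it across) and reaches from 12 to 44 mm above the underside. Axes as the arm's.
- dowel_tip (a point): Tip of the brass dowel under the arm: 10 mm in diameter, chamfered, 8 mm long, 12 mm from the arm's middle towards the green end. While it rides on the plate the arm's underside stands 8 mm off the plate, with the pin in its hole.
- hole_amber_end (a point): Centre, at the underside, of the arm's 14 mm through hole nearer the orange (amber) filter, 58 mm from the arm's middle
- hole_green_end (a point): Centre, at the underside, of the arm's 14 mm through hole nearer the green filter, 58 mm from the arm's middle
- lens_post: Bystander: lens in a round holder on a post, 101 mm high, base 60 mm in diameter; origin at the centre of its underside
- lens_tube: Bystander: upright black lens tube 42 mm in diameter, 70 mm high; origin at the centre of its underside
- power_sensor: Bystander: flat blue sensor box 50 by 80 by 22 mm; origin at the centre of its underside
Not all that is in view belongs to the job. There is more than one size of the mount; the one meant has the size given above.

How it is judged:
On the way:
1. the arm is lifted clear off the pin (z of each of hole_amber_end, hole_green_end in the frame of mount above 0.03 m), for 0.1 s.
At the end, for the whole second after the job is handed in: The pin stands in the arm's hole nearer the green filter (within 3.5 mm), the orange filter is outboard, and the arm lies flat on the index plate (both holes' undersides within 3 mm of it, within 0.04 rad), which needs the dowel down in its blind hole; the arm is at rest (x of hole_green_end in the frame of mount between -0.0035 and 0.0035 m and y of hole_green_end in the frame of mount between -0.0035 and 0.0035 m and z of each of hole_green_end, hole_amber_end in the frame of mount below 0.003 m and y of hole_amber_end in the frame of mount above 0.1 m and angle between the z axis of filter_arm and the z axis of mount, either way round below 0.04 rad and linear speed of filter_arm below 0.01 m/s); the robot touches nothing.
It fails at once if the lens post, lens tube or power sensor is moved more than 15 mm (distance of any of lens_post, lens_tube, power_sensor from where it was at the start of the episode above 0.015 m).
It also fails if it takes over 67 s, if anything falls off the work surface, if the arm or the gripper's body presses on something with over 40 N, if the wrist force passes 120 N, or if a joint passes its speed limit or range.

ROBOT

A 7-joint arm with a two-finger parallel gripper is mounted at the origin on the work surface. World frame = base frame: x ahead of the robot, y to its left, z up, the work surface at z = 0. Lengths are in m, angles in rad, forces in N, time in s.
With the tool pointing down it reaches from about 0.4 to 0.9 m from the base axis. Payload 5.5 kg.
Tool frame: the origin (TCP) lies between the finger pads; the fingertips stand 14 mm ahead of it and the grasp point (between the pads) lies 5 mm behind it; z points along the fingers, x is the direction in which the jaws open and shut, and the axes are right-handed (so a half turn about z gives the same grasp; the last joint's range is limited). The gripper opens to 85 mm and grips with 20 to 120 N. Pads are 22 mm wide; open, the fingers measure 114 mm over their backs; the gripper's body (76 mm by 85 mm) begins 54 mm behind the grasp point. The pads swing forward as they close: fully open they stand 13 mm farther back than shut.
Start: joints at [-0.98, 0.501, -0.427, 1.55, 0.221, 1.138, -0.21], TCP at [0.209, 0.615, 0.245] pointing down, gripper open.
Joint ranges: [-2.88, 2.88], [-0.31, 2.03], [-1.54, 1.56], [0.2, 2.42], [-1.41, 4.55], [0.19, 2.02], [-2.57, 2.57]. Speed limits (rad/s): [2.57, 2.57, 3.14, 3.14, 3.14, 3.14, 3.14].

INTERFACE

Orientations are given as a unit quaternion [w, x, y, z].
In Python, from plant import * gives the robot as it stands.
- The arm moves only by the tool servo_tool, never from a script. Its arguments are lists of equal length, an entry for each row: "slide": the shift along the tool's x, y, z normalised to -1 to 1, where 1 is 0.5 m, a list of three; "delta_rot": the turn, a rotation vector about the tool's x, y, z normalised to -1 to 1, where 1 is 90 degrees, a list of three; "jaw": the closure, from -1 (fully open) to 1 (shut), so that 0 is half open. In form: {"slide": [[tx, ty, tz], ...], "delta_rot": [[wx, wy, wz], ...], "jaw": [jaw, ...]}. A call has 1 to 5 rows; each row is the pose to reach, as a shift and turn from the pose measured when the call began, along the tool's axes at that moment; what a row does not reach only later rows make up. A row lasts 1/12 s, in which the tool goes at most 41.7 mm and 7.16 degrees, less where a joint would pass 70% of its speed; a pose out of reach is approached as far as the arm can. A call with a number of a shift or a turn outside -1 to 1 is refused whole. A call with a gripper value outside its range is refused whole. The fingers move at their own pace and stop on an object; "newtons" is the grip in N (left out, the last holds). Time passes only in rows, so rows that repeat a pose let the fingers close. It gives the time, the measured TCP pose, the force and the opening at its end, in the units of the state.
- sense(): the state, without advancing time (a new reading comes with each control period).
- get_image(name): name is "scene" or "top" or "wrist"; returns a dict with "image" (420x560x3 uint8, red, green, blue), "camera_matrix" (3x3 intrinsics, pixels), "extrinsics" (4x4, takes a point from world to camera coordinates). Camera axes: x right, y up, looking along -z (the intrinsics and any distortion apply to the point x, -y, -z); pixel columns grow to the right and rows downward; lengths in m; the calibration is good to about 2 mm. The wrist camera is an equidistant fisheye: a pixel r from the principal point sees the ray r / f radians off the axis. A picture is of the moment at which its call begins. There is no depth.
- hand_in(): hands the job in, once; it reports no verdict.
The state is a dict: "t": time; "qpos": joint angles; "qvel": joint speeds; "joint_torque": joint torques, N m; "tcp_pos": TCP position; "ee_rot": TCP orientation; "contact_force": force on the tool from outside, world axes, zero at the start; "torque": the same for the moment, N m; "finger_gap": finger opening in m.
Only numpy, scipy, OpenCV 4.12 (cv2) and the standard library are available. Lean on these libraries where they do the work, as an engineer would, in place of code of your own. Each camera call takes 0.05 s, during which the arm holds its last target.

## Working session

There is one attempt and no reset: what is moved stays moved. The work goes in short steps, Python scripts to look and compute and a tool call to move; the robot and the scene stay as the last step left them, time stands still between calls to the robot, and variables do not carry over. Pictures are saved under pics/ and viewed, and the job is handed in when it is done.

Besides the shell and the picture viewer there is one more tool, called after "Request:" as name(argument=value, ...) on one line, values as JSON. servo_tool: Moves the arm, as the interface text tells. Scaled input: -1 to 1 covers 0.5 m each way for a shift and 90 degrees each way for a turn. Its arguments: {"type":"object","properties":{"slide":{"type":"array"},"delta_rot":{"type":"array"},"jaw":{"type":"array"},"newtons":{"type":"number"}},"required":["slide","delta_rot","jaw"]}

```bash
ls; mkdir -p pics
python3 - <<'E'
from plant import *
import cv2,numpy as np
print(sense())
for n in ["scene","top","wrist"]:
    d=get_image(n); cv2.imwrite(f"pics/{n}0.png",d["image"][:,:,::-1]); print(n,d["camera_matrix"].tolist(),d["extrinsics"].tolist(),[k for k in d])
    np.savez(f"pics/{n}0.npz",K=d["camera_matrix"],E=d["extrinsics"])
E
```

```text
pics
{'t': 0.0, 'qpos': array([-0.97976126,  0.50184365, -0.42676446,  1.55148797,  0.22079457,
        1.13830233, -0.21030298]), 'qvel': array([-0.00131114, -0.00093712, -0.00189275, -0.00020486,  0.00146118,
       -0.00091443,  0.00042579]), 'joint_torque': array([ 3.93739465e-04, -5.69528639e+01, -5.81566751e+00, -2.80936611e+01,
        1.08077456e-02,  1.21653659e-02,  7.13964727e-07]), 'tcp_pos': array([0.20913103, 0.61471125, 0.2442438 ]), 'ee_rot': array([ 5.56998935e-04,  8.13007056e-01,  5.82252986e-01, -8.22927243e-04]), 'contact_force': array([ 0.22758775, -0.42294382, -0.40566095]), 'torque': array([ 0.02882834,  0.02323176, -0.04506482]), 'finger_gap': 0.08507676880097109}
scene [[422.56419013524606, 0.0, 289.4631367290522], [0.0, 422.56419013524606, 207.72183514646792], [0.0, 0.0, 1.0]] [[0.5346784493559924, 0.8449641899204521, -0.012428738727064034, -0.315097291828492], [-0.58284155203946, 0.37938167535168626, 0.7185856035460082, 0.27289055682824753], [0.6118943381095339, -0.3769682508639448, 0.6953274457621196, -1.5463425451157826], [0.0, 0.0, 0.0, 1.0]] ['image', 
[... 217 characters left out ...]
.004182857299296533], [0.9941559428155923, -0.026932796371018513, 0.10453987681300309, -0.6197494059405942], [-0.10459242201955642, -0.0005458074721280743, 0.9945150211788087, -1.0682012547201427], [0.0, 0.0, 0.0, 1.0]] ['image', 'camera_matrix', 'extrinsics']
wrist [[325.19226210127806, 0.0, 277.27447750806687], [0.0, 325.19226210127806, 210.13006501641232], [0.0, 0.0, 1.0]] [[0.32193383062663805, 0.9467598862324246, -0.002080028660292717, -0.6484208286469648], [-0.8983166386794639, 0.3047660570715907, -0.3164567381628455, 0.040207134670501014], [-0.29897462328714614, 0.10374665429884683, 0.948604662834896, -0.3807069164064848], [0.0, 0.0, 0.0, 1.0]] ['image', 'camera_matrix', 'extrinsics']
```

View pics/scene0.png

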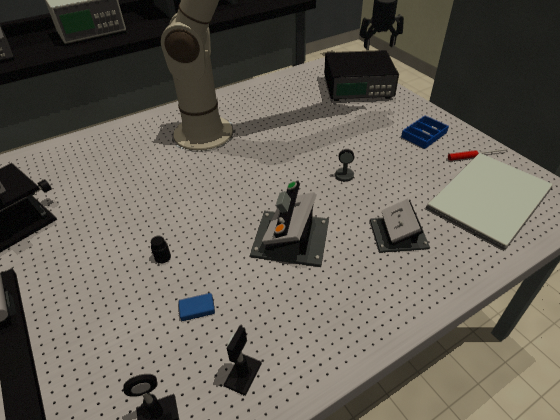

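View pics/top0.png

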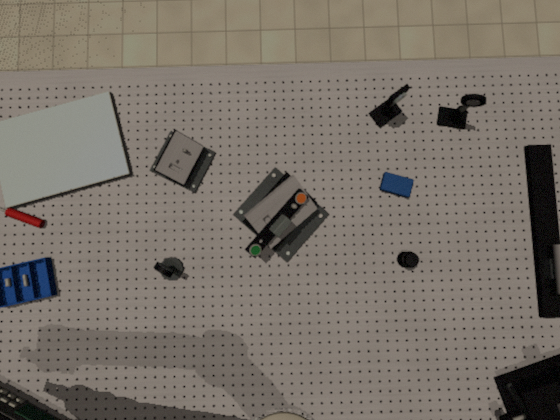

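View pics/wrist0.png

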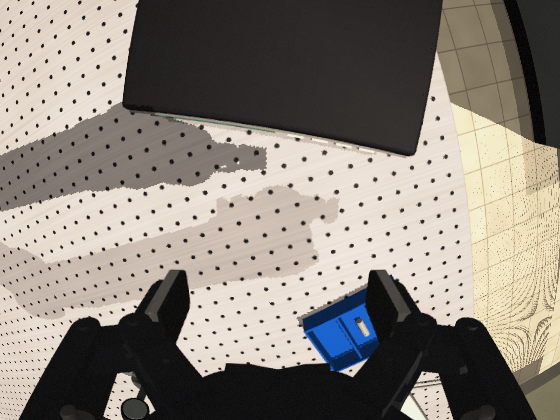

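The top view shows two sloping pedestals: the one at pixel (281,215) carries the bar with orange (301,199) and green (255,250) filters, and a smaller bare one sits at (183,160). I choose the first. Next I enlarge it.

Run:
```python
import cv2
a=cv2.imread("pics/top0.png")[160:270,225:335]; b=cv2.imread("pics/scene0.png")[170:270,245:335]
cv2.imwrite("pics/topc.png",cv2.resize(a,(594,594),interpolation=cv2.INTER_CUBIC))
cv2.imwrite("pics/scenec.png",cv2.resize(b,(540,600),interpolation=cv2.INTER_CUBIC))
```

```text
(no output)
```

View pics/topc.png

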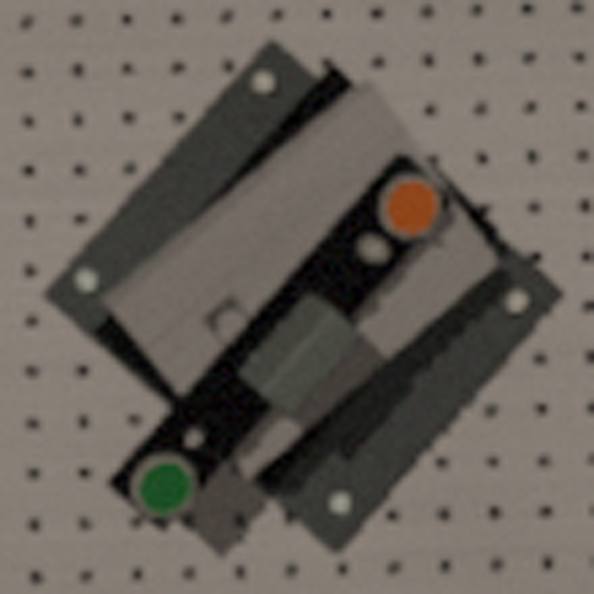

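View pics/scenec.png

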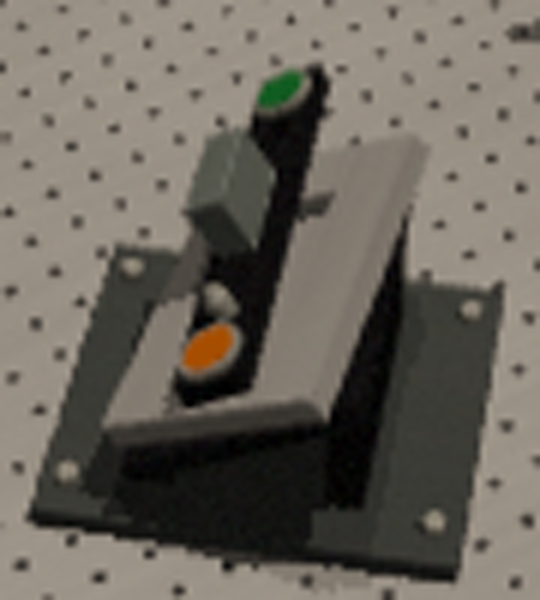

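The crop confirms the choice: the bar has an orange filter at the pin end, the pin tip beside it, and green outboard. The uphill side is upper-left in the top view. I'll fit a model to both cameras' pixels.

```bash
cat > h.py <<'E'
import numpy as np,cv2
from scipy.optimize import least_squares
from scipy.spatial.transform import Rotation as R
def proj(P,K,E,fish=False):
    P=np.atleast_2d(P); c=P@E[:3,:3].T+E[:3,3]; x,y,z=c[:,0],-c[:,1],-c[:,2]
    if fish:
        r=np.hypot(x,y); th=np.arctan2(r,z); s=K[0,0]*th/np.maximum(r,1e-9)
        return np.c_[x*s+K[0,2],y*s+K[1,2]]
    return np.c_[K[0,0]*x/z+K[0,2],K[1,1]*y/z+K[1,2]]
def mountR(yaw):
    u=np.array([np.cos(yaw),np.sin(yaw),0]);k=np.array([0,0,1.]);c,s=np.cos(np.pi/6),.5
    x=c*u+s*k;z=-s*u+c*k
    return np.c_[x,np.cross(z,x),z]
def rz(a): return R.from_rotvec([0,0,a]).as_matrix()
E
python3 - <<'E'
from h import *
T=np.load("pics/top0.npz");S=np.load("pics/scene0.npz")
tc=lambda x,y:(225+(x+.5)/5.4-.5,160+(y+.5)/5.4-.5)
sc=lambda x,y:(245+(x+.5)/6-.5,170+(y+.5)/6-.5)
# params: p(3),yaw,plateang,armang, rf (filter dist from centre), zf
obs=[]
def pred(v):
    p,yaw,pa,aa,rf,zf=v[:3],v[3],v[4],v[5],v[6],v[7]
    M=mountR(yaw); pts={}
    pts['pin']=[0,0,.026]
    A=lambda q: rz(aa)@np.array([-q[1]*-1*1.0 if 0 else q[1],.058-q[0],q[2]])  # arm x=-mount y, arm y=mount x
    pts['or']=A([rf,0,zf]);pts['gr']=A([-rf,0,zf])
    for n,(x,y) in dict(ul=(55,-48),ur=(55,108),ll=(-55,-48),lr=(-55,108)).items(): pts[n]=rz(pa)@np.array([x/1e3,y/1e3,0])
    for i,(a,b) in enumerate([(25,10),(25,-10),(-25,10),(-25,-10)]): pts[f'b{i}']=A([a/1e3,b/1e3,.044])
    return {k:p+M@q for k,q in pts.items()}
top={'pin':tc(375,248),'or':tc(411,207),'gr':tc(163,487),'ul':tc(365,85),'ur':tc(105,300),'ll':tc(500,265),
 'b0':tc(313,293),'b2':tc(240,365)}
sce={'or':sc(210,347),'gr':sc(282,90),'pin':sc(212,288),'ul':sc(320,415),'ll':sc(105,430),'ur':sc(425,148)}
def res(v):
    q=pred(v);r=[]
    for o,C in((top,T),(sce,S)):
        for k,px in o.items(): r+=list(proj(q[k],C['K'],C['E'])[0]-px)
    return np.array(r)
s=least_squares(res,[.6,0,.1,.8,-.1,0,.08,.014],loss='soft_l1')
print(np.round(s.x,4),s.cost)
r=res(s.x).reshape(-1,2)
for k,e in zip(list(top)+list(sce),r): print(k,e.round(1))
E
```

```text
[ 0.6276 -0.0332  0.081   0.7978 -0.1433  0.0116  0.0838  0.0232] 12.583611020062074
pin [0.2 0.7]
or [0.2 0.2]
gr [-0.4 -0.4]
ul [ 1.1 -0.8]
ur [-0.3 -0. ]
ll [-1.3 -0.9]
b0 [2.7 1.8]
b2 [2.  4.1]
or [-0.2 -0.3]
gr [ 0.7 -0.1]
pin [1.1 1.6]
ul [-0.3 -0.9]
ll [1.  0.9]
ur [ 0.5 -0.5]
```

```bash
cat >> h.py <<'E'
G=dict(p=np.array([.6276,-.0332,.081]),yaw=.7978,pa=-.1433)
def goal(x,y,z,ang=0,flip=1,g=G,tilt=0):
    """TCP target in mount frame; ang = tool rotation about mount z; flip=+1: tool x=+Mx"""
    M=mountR(g['yaw'])
    Rm=rz(ang)@np.array([[flip,0,0],[0,-flip,0],[0,0,-1.]])
    return g['p']+M@np.array([x,y,z]), M@Rm
def delta(st,pos,Rg):
    q=st['ee_rot'];R0=R.from_quat([q[1],q[2],q[3],q[0]])
    d=R0.inv().apply(pos-st['tcp_pos']); w=(R0.inv()*R.from_matrix(Rg)).as_rotvec()
    return d/.5, w/(np.pi/2)
def inM(st,g=G):
    M=mountR(g['yaw']);q=st['ee_rot'];R0=R.from_quat([q[1],q[2],q[3],q[0]]).as_matrix()
    return M.T@(st['tcp_pos']-g['p']), M.T@R0
def show(st,g=G):
    a,b=inM(st,g); print('t%.2f'%st['t'],'mount mm',(a*1e3).round(1),'toolx',b[:,0].round(3),'toolz',b[:,2].round(3)); M=mountR(g['yaw'])
    print('q',st['qpos'].round(2),'F mount',(M.T@st['contact_force']).round(1),'T',(M.T@st['torque']).round(2),'gap',round(st['finger_gap'],4))
E
python3 - <<'E'
from h import *; from plant import *
st=sense()
for f in(1,-1):
    p,Rg=goal(0,.058,.18,0,f); print(p,[x.round(3) for x in delta(st,p,Rg)])
E
```

```text
[ 0.52323686 -0.05712352  0.23688457] [array([-1.07 ,  1.027,  0.017]), array([-0.074,  0.329,  0.277])]
[ 0.52323686 -0.05712352  0.23688457] [array([-1.07 ,  1.027,  0.017]), array([-0.447, -0.101, -1.664])]
```

Request:
servo_tool(slide=[[-0.9, 0.85, 0], [-0.9, 0.85, 0], [-0.9, 0.85, 0], [-0.9, 0.85, 0], [-0.9, 0.85, 0]], delta_rot=[[0, 0, 0], [0, 0, 0], [0, 0, 0], [0, 0, 0], [0, 0, 0]], jaw=[-1, -1, -1, -1, -1])

```text
t: 0.57
tcp_pos: [0.2962, 0.4238, 0.2449]
ee_rot: [0.001, 0.813, 0.582, -0.001]
contact_force: [1.4, -0.2, 0.2]
finger_gap: 0.0854
```

Request:
servo_tool(slide=[[-0.8, 0.75, 0], [-0.8, 0.75, 0], [-0.8, 0.75, 0], [-0.8, 0.75, 0], [-0.8, 0.75, 0]], delta_rot=[[0, 0, 0], [0, 0, 0], [0, 0, 0], [0, 0, 0], [0, 0, 0]], jaw=[-1, -1, -1, -1, -1])

```text
t: 0.98
tcp_pos: [0.3819, 0.234, 0.2455]
ee_rot: [0.001, 0.813, 0.582, -0.001]
contact_force: [1.4, 0.4, 0.5]
finger_gap: 0.0854
```

Run:
```python
from h import *; from plant import *
st=sense();show(st);print(st['tcp_pos'])
for f in(1,-1):
    p,Rg=goal(0,.058,.18,0,f); print(p,[x.round(3) for x in delta(st,p,Rg)])
```

```text
t0.98 mount mm [ 99.4 362.4 132.6] toolx [ 0.781  0.431 -0.453] toolz [-0.501 -0.001 -0.865]
q [-0.35  0.12 -0.28  2.04  0.04  0.99  0.59] F mount [ 1.3 -0.7 -0.3] T [-0.02 -0.05  0.01] gap 0.0854
[0.38194627 0.23401873 0.2455176 ]
[ 0.52323686 -0.05712352  0.23688457] [array([-0.46 ,  0.455,  0.018]), array([-0.074,  0.329,  0.277])]
[ 0.52323686 -0.05712352  0.23688457] [array([-0.46 ,  0.455,  0.018]), array([-0.448, -0.101, -1.664])]
```

Request:
servo_tool(slide=[[-0.46, 0.45, 0.0], [-0.46, 0.45, 0.0], [-0.46, 0.45, 0.0], [-0.46, 0.45, 0.0], [-0.46, 0.45, 0.0]], delta_rot=[[-0.02, 0.08, 0.07], [-0.03, 0.14, 0.12], [-0.05, 0.2, 0.17], [-0.06, 0.27, 0.22], [-0.07, 0.33, 0.28]], jaw=[-1, -1, -1, -1, -1])

```text
t: 1.4
tcp_pos: [0.467, 0.0563, 0.2464]
ee_rot: [-0.089, 0.886, 0.405, 0.209]
contact_force: [0.1, 2.1, -1.0]
finger_gap: 0.0855
```

Run:
```python
from h import *; from plant import *
st=sense();show(st)
for f in(1,):
    p,Rg=goal(0,.058,.18,0,f); print(p,[x.round(3) for x in delta(st,p,Rg)])
```

```text
t1.40 mount mm [ 41.  177.5 167.3] toolx [ 0.996  0.057 -0.065] toolz [-0.066  0.015 -0.998]
q [ 0.03  0.    0.05  2.25 -0.59  0.69  1.36] F mount [ 0.9  1.4 -1.6] T [ 0.05  0.43 -0.06] gap 0.0855
[ 0.52323686 -0.05712352  0.23688457] [array([-0.097,  0.233, -0.024]), array([-0.011,  0.042,  0.036])]
```

Request:
servo_tool(slide=[[-0.1, 0.23, -0.02], [-0.1, 0.23, -0.02], [-0.1, 0.23, -0.02], [-0.1, 0.23, -0.02], [-0.1, 0.23, -0.02]], delta_rot=[[-0.01, 0.04, 0.04], [-0.01, 0.04, 0.04], [-0.01, 0.04, 0.04], [-0.01, 0.04, 0.04], [-0.01, 0.04, 0.04]], jaw=[-1, -1, -1, -1, -1])

```text
t: 1.82
tcp_pos: [0.5223, -0.0598, 0.2339]
ee_rot: [-0.1, 0.893, 0.37, 0.236]
contact_force: [-0.7, 0.5, 0.3]
finger_gap: 0.0853
```

Run:
```python
from h import *; from plant import *
st=sense();show(st)
p,Rg=goal(0,.058,.18,0,1); print(p,[x.round(3) for x in delta(st,p,Rg)])
d=get_image("wrist"); cv2.imwrite("pics/w1.png",cv2.resize(d["image"][:,:,::-1],(800,600),interpolation=cv2.INTER_CUBIC)); cv2.imwrite("pics/w1raw.png",d["image"][:,:,::-1])
np.savez("pics/w1.npz",K=d["camera_matrix"],E=d["extrinsics"])
```

```text
t1.82 mount mm [ -3.7  56.8 178.7] toolx [ 1.    -0.011 -0.004] toolz [-0.004 -0.002 -1.   ]
q [ 0.19  0.17  0.19  2.12 -0.76  0.78  1.69] F mount [0.  0.9 0.3] T [ 0.04  0.52 -0.03] gap 0.0853
[ 0.52323686 -0.05712352  0.23688457] [array([ 0.007, -0.002, -0.003]), array([ 0.001,  0.003, -0.007])]
```

View pics/w1.png

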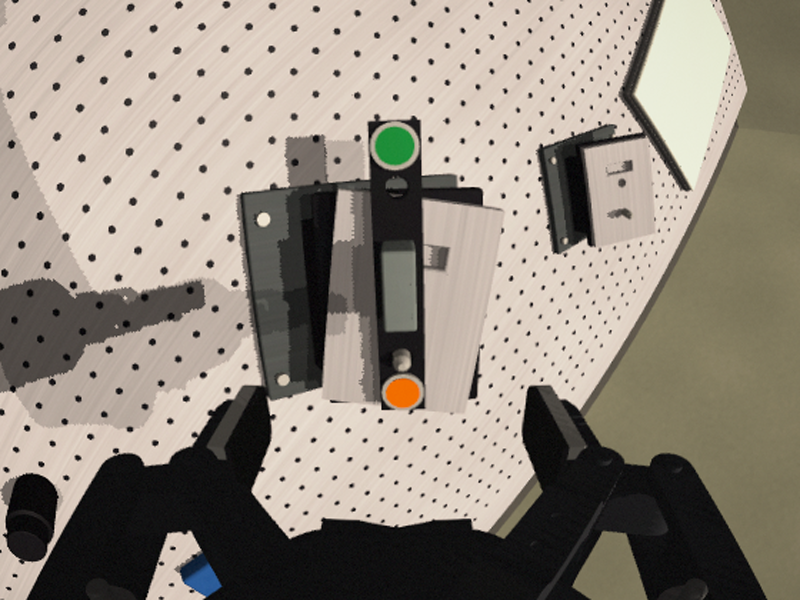

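The wrist view shows the bar nearly parallel to the tool's y axis, with green at (395,146), orange at (403,392) and the pin tip at (402,358). The plate is rotated under it. I'll enlarge this for the fit.

Run:
```python
import cv2
a=cv2.imread("pics/w1raw.png")[75:295,160:360]
cv2.imwrite("pics/w1c.png",cv2.resize(a,(540,594),interpolation=cv2.INTER_CUBIC))
```

```text
(no output)
```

View pics/w1c.png

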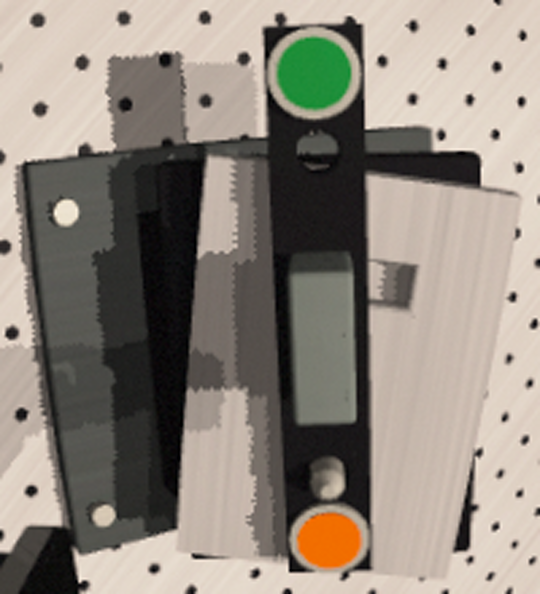

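```bash
cat > fit.py <<'E'
from h import *
T=np.load("pics/top0.npz");S=np.load("pics/scene0.npz");W=np.load("pics/w1.npz")
tc=lambda x,y:(225+(x+.5)/5.4-.5,160+(y+.5)/5.4-.5)
sc=lambda x,y:(245+(x+.5)/6-.5,170+(y+.5)/6-.5)
wc=lambda x,y:(160+(x+.5)/2.7-.5,75+(y+.5)/2.7-.5)
def pred(v):
    p,yaw,pa,aa,rf,zf=v[:3],v[3],v[4],v[5],v[6],v[7]
    M=mountR(yaw); pts={}
    pts['pin']=[0,0,.026]
    A=lambda q: rz(aa)@np.array([q[1],.058-q[0],q[2]])
    pts['or']=A([rf,0,zf]);pts['gr']=A([-rf,0,zf]);pts['gh']=A([-.058,0,.012])
    for n,(x,y) in dict(ul=(55,-48),ur=(55,108),ll=(-55,-48),lr=(-55,108),slot=(21.5,70)).items(): pts[n]=rz(pa)@np.array([x/1e3,y/1e3,0])
    for i,(a,b) in enumerate([(25,10),(25,-10),(-25,10),(-25,-10)]): pts[f'b{i}']=A([a/1e3,b/1e3,.044])
    return {k:p+M@q for k,q in pts.items()}
top={'pin':tc(375,248),'or':tc(411,207),'gr':tc(163,487),'ul':tc(365,85),'ur':tc(105,300),'ll':tc(500,265)}
sce={'or':sc(210,347),'gr':sc(282,90),'pin':sc(212,288),'ul':sc(320,415),'ll':sc(105,430),'ur':sc(425,148)}
wri={'or':wc(328,540),'gr':wc(315,73),'gh':wc(318,150),'ul':wc(445,578),'ur':wc(520,195),'ll':wc(178,552),'lr':wc(207,155),'b0':wc(356,422),'b1':wc(297,425),'b2':wc(353,270),'b3':wc(292,272)}
L=[(top,T,0,1),(sce,S,0,1),(wri,W,1,1)]
def res(v,L=L):
    q=pred(v);r=[]
    for o,C,f,w in L:
        for k,px in o.items(): r+=list(w*(proj(q[k],C['K'],C['E'],f)[0]-px))
    return np.array(r)
if __name__=="__main__":
  for LL in (L,L[2:],L[:2]):
    s=least_squares(res,[.62,0,.1,.8,-.1,0,.08,.014],loss='soft_l1',args=(LL,))
    print(np.round(s.x,4),s.cost); 
    if LL is L:
        r=res(s.x).reshape(-1,2)
        for k,e in zip(list(top)+list(sce)+list(wri),r): print(k,e.round(1),end=' ')
        q=pred(s.x)
        for n in('slot','pin'):
            a=proj(q[n],W['K'],W['E'],1)[0]; print(n,(a-[160,75]+.5)*2.7)
E
python3 fit.py
```

```text
[ 0.6256 -0.0355  0.0822  0.8134 -0.1441  0.0072  0.084   0.0179] 10.534223097482228
pin [1.3 1.3] or [0.4 0.2] gr [0.3 0.1] ul [ 1.7 -0.1] ur [0.8 1.4] ll [-0.3 -0.6] or [-0.2  0.8] gr [-0.1  0.6] pin [-0.1  1.2] ul [-1.2 -1.5] ll [-0.   0.7] ur [-1.1 -1.2] or [0.8 0.2] gr [0.3 0.2] gh [0.2 0.7] ul [ 0.5 -0.6] ur [0.1 0.2] ll [ 0.1 -1.3] lr [0.6 0.4] b0 [ 0.5 -0. ] b1 [-0.7 -0.5] b2 [ 0.6 -0.4] b3 [-1.3 -0.4] slot [412.52975857 287.41725149]
pin [329.05197234 489.45309515]
[ 0.6248 -0.0361  0.0834  0.812  -0.1414  0.0064  0.084   0.0163] 2.3864815578593346
[ 0.6266 -0.0338  0.0818  0.8041 -0.1532  0.0175  0.084   0.021 ] 4.288167866306075
```

```bash
sed -i "s/^G=.*/G=dict(p=np.array([.6250,-.0358,.0829]),yaw=.8125,pa=-.142)/" h.py
python3 - <<'E'
from h import *; from plant import *
st=sense();show(st)
for z in (.1,.031):
  p,Rg=goal(0,.058,z,0.007,1); print([x.round(4) for x in delta(st,p,Rg)])
E
```

```text
t1.87 mount mm [  0.4  60.5 174.2] toolx [ 1.    -0.022 -0.004] toolz [-0.004 -0.006 -1.   ]
q [ 0.19  0.17  0.19  2.13 -0.76  0.78  1.69] F mount [ 0.4  0.5 -1.1] T [0.05 0.53 0.02] gap 0.0854
[array([-0.    ,  0.0041,  0.1484]), array([ 0.0039,  0.0025, -0.0182])]
[array([0.0005, 0.0032, 0.2864]), array([ 0.0039,  0.0025, -0.0182])]
```

Request:
servo_tool(slide=[[0, 0.004, 0.07], [0, 0.004, 0.13], [0, 0.004, 0.19], [0, 0.004, 0.24], [0, 0.004, 0.24]], delta_rot=[[0.004, 0.002, -0.018], [0.004, 0.002, -0.018], [0.004, 0.002, -0.018], [0.004, 0.002, -0.018], [0.004, 0.002, -0.018]], jaw=[-1, -1, -1, -1, -1])

```text
t: 2.28
tcp_pos: [0.5617, -0.01, 0.126]
ee_rot: [-0.105, 0.885, 0.387, 0.235]
contact_force: [-0.4, 0.8, -0.4]
finger_gap: 0.0855
```

Run:
```python
from h import *; from plant import *
st=sense();show(st)
p,Rg=goal(0,.058,.031,0.007,1); print([x.round(4) for x in delta(st,p,Rg)])
d=get_image("wrist"); cv2.imwrite("pics/w2.png",cv2.resize(d["image"][:,:,::-1],(800,600),interpolation=cv2.INTER_CUBIC))
```

```text
t2.28 mount mm [ 0.  63.7 49.7] toolx [ 1.     0.009 -0.003] toolz [-0.003  0.01  -1.   ]
q [ 0.18  0.4   0.07  2.13 -1.01  0.58  1.92] F mount [ 0.1  0.9 -0.5] T [ 0.04  0.53 -0.  ] gap 0.0855
[array([-0.0001,  0.0117,  0.0373]), array([-0.0064,  0.0017,  0.0013])]
```

View pics/w2.png

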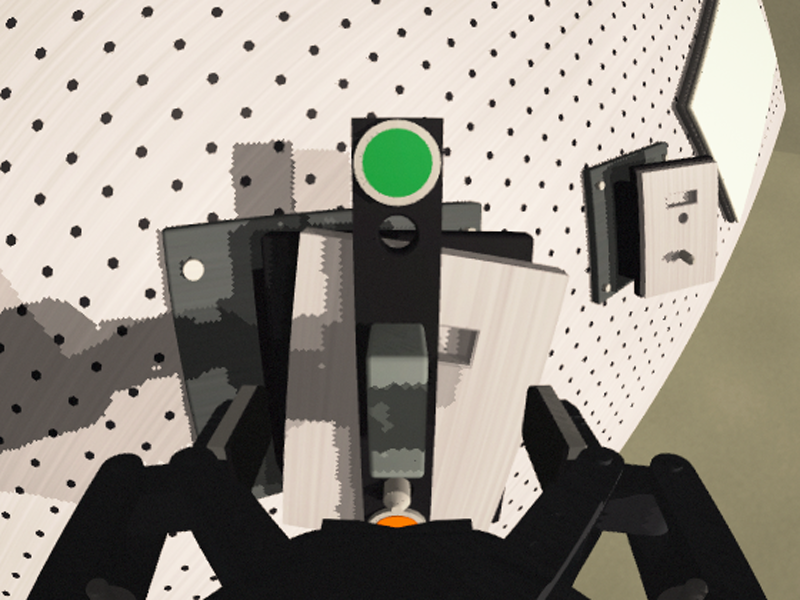

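The block at (398,400) sits centred between the open pads, and the fingers are clear of the bar. Descending to the grip height.

Request:
servo_tool(slide=[[0, 0.012, 0.02], [0, 0.012, 0.037], [0, 0.012, 0.037]], delta_rot=[[-0.006, 0.002, 0.001], [-0.006, 0.002, 0.001], [-0.006, 0.002, 0.001]], jaw=[-1, -1, -1])

```text
t: 2.58
tcp_pos: [0.5725, -0.0081, 0.1121]
ee_rot: [-0.101, 0.886, 0.385, 0.239]
contact_force: [0.4, 0.1, -0.7]
finger_gap: 0.0855
```

Run:
```python
from h import *; from plant import *
st=sense();show(st)
p,Rg=goal(0,.058,.031,0.007,1); print([x.round(4) for x in delta(st,p,Rg)])
```

```text
t2.58 mount mm [ 0.8 57.2 33.3] toolx [1.    0.008 0.001] toolz [ 0.001 -0.001 -1.   ]
q [ 0.19  0.44  0.05  2.13 -1.05  0.55  1.96] F mount [-0.1 -0.3 -0.8] T [ 0.04  0.49 -0.02] gap 0.0855
[array([-0.0015, -0.0017,  0.0045]), array([ 0.0005, -0.0009,  0.0006])]
```

Request:
servo_tool(slide=[[-0.001, -0.002, 0.003], [-0.001, -0.002, 0.003], [-0.001, -0.002, 0.003], [-0.001, -0.002, 0.003], [-0.001, -0.002, 0.003]], delta_rot=[[0, 0, 0], [0, 0, 0], [0, 0, 0], [0, 0, 0], [0, 0, 0]], jaw=[0.3, 1, 1, 1, 1], newtons=60)

```text
t: 3.0
tcp_pos: [0.5722, -0.0074, 0.1111]
ee_rot: [-0.101, 0.886, 0.385, 0.239]
contact_force: [-0.7, -0.2, -0.5]
finger_gap: 0.0256
```

Run:
```python
from h import *; from plant import *
st=sense();show(st)
```

```text
t3.00 mount mm [ 0.5 57.8 32.3] toolx [1.    0.008 0.002] toolz [ 0.002 -0.002 -1.   ]
q [ 0.19  0.44  0.05  2.13 -1.06  0.54  1.97] F mount [-0.8  0.4 -0.1] T [0.07 0.51 0.01] gap 0.0256
```

Still closing; a few more rows.

Request:
servo_tool(slide=[[0, 0, 0], [0, 0, 0], [0, 0, 0], [0, 0, 0]], delta_rot=[[0, 0, 0], [0, 0, 0], [0, 0, 0], [0, 0, 0]], jaw=[1, 1, 1, 1])

```text
t: 3.33
tcp_pos: [0.572, -0.0078, 0.111]
ee_rot: [-0.101, 0.886, 0.385, 0.239]
contact_force: [-1.9, -1.6, 2.6]
finger_gap: 0.019
```

Run:
```python
from h import *; from plant import *
st=sense();show(st)
```

```text
t3.33 mount mm [ 0.1 57.7 32.4] toolx [1.    0.008 0.002] toolz [ 0.002 -0.002 -1.   ]
q [ 0.19  0.44  0.05  2.13 -1.06  0.54  1.97] F mount [-0.9  0.3  3.5] T [0.2  0.84 0.08] gap 0.019
```

Request:
servo_tool(slide=[[0, 0, -0.01], [0, 0, -0.03], [0, 0, -0.05], [0, 0, -0.07], [0, 0, -0.09]], delta_rot=[[0, 0, 0], [0, 0, 0], [0, 0, 0], [0, 0, 0], [0, 0, 0]], jaw=[1, 1, 1, 1, 1])

```text
t: 3.75
tcp_pos: [0.556, -0.0247, 0.1511]
ee_rot: [-0.101, 0.886, 0.385, 0.239]
contact_force: [0.9, -0.5, -2.3]
finger_gap: 0.0191
```

Run:
```python
from h import *; from plant import *
st=sense();show(st)
```

```text
t3.75 mount mm [-0.  57.7 78.8] toolx [1.    0.008 0.002] toolz [ 0.002 -0.002 -1.   ]
q [ 0.18  0.35  0.1   2.14 -0.96  0.62  1.88] F mount [-0.9 -1.  -2.1] T [-0.01  0.78 -0.06] gap 0.0191
```

Request:
servo_tool(slide=[[0, 0, -0.05], [0, 0, -0.1], [0, 0, -0.1], [0, 0, -0.1], [0, 0, -0.1]], delta_rot=[[0, 0, 0], [0, 0, -0.04], [0, 0, -0.12], [0, 0, -0.2], [0, 0, -0.28]], jaw=[1, 1, 1, 1, 1])

```text
t: 4.17
tcp_pos: [0.5386, -0.0436, 0.196]
ee_rot: [-0.045, 0.779, 0.57, 0.256]
contact_force: [-0.8, 0.1, -2.2]
finger_gap: 0.0191
```

Run:
```python
from h import *; from plant import *
st=sense();show(st)
p,Rg=goal(0,.058,.13,0,-1); print([x.round(4) for x in delta(st,p,Rg)])
```

```text
t4.17 mount mm [  0.2  57.4 130.5] toolx [0.9   0.437 0.   ] toolz [ 0.002 -0.004 -1.   ]
q [ 0.24  0.25  0.09  2.13 -0.83  0.7   2.23] F mount [-1.5  0.7 -1.7] T [ 0.03  0.74 -0.  ] gap 0.0191
[array([ 0.0002, -0.0012,  0.0009]), array([ 1.2000e-03,  3.9000e-03, -1.7122e+00])]
```

Turning the other way keeps joint 7 inside its range.

Request:
servo_tool(slide=[[0, 0, 0], [0, 0, 0], [0, 0, 0], [0, 0, 0], [0, 0, 0]], delta_rot=[[0, 0, 0.9], [0, 0, 0.9], [0, 0, 0.9], [0, 0, 0.9], [0, 0, 0.9]], jaw=[1, 1, 1, 1, 1])

```text
t: 4.58
tcp_pos: [0.5382, -0.0439, 0.1969]
ee_rot: [-0.123, 0.919, 0.297, 0.229]
contact_force: [0.3, -0.2, -1.7]
finger_gap: 0.0191
```

Request:
servo_tool(slide=[[0, 0, 0], [0, 0, 0], [0, 0, 0], [0, 0, 0], [0, 0, 0]], delta_rot=[[0, 0, 0.9], [0, 0, 0.9], [0, 0, 0.9], [0, 0, 0.9], [0, 0, 0.9]], jaw=[1, 1, 1, 1, 1])

```text
t: 5.0
tcp_pos: [0.5379, -0.0442, 0.1977]
ee_rot: [-0.188, 0.966, 0.0, 0.18]
contact_force: [-0.2, 0.4, -2.5]
finger_gap: 0.0189
```

Run:
```python
from h import *; from plant import *
st=sense();show(st)
p,Rg=goal(0,.058,.13,0,-1); print([x.round(4) for x in delta(st,p,Rg)])
```

```text
t5.00 mount mm [  0.2  57.5 132.4] toolx [ 0.689 -0.725  0.004] toolz [ 0.003 -0.003 -1.   ]
q [ 0.09  0.25  0.26  2.14 -0.88  0.73  1.01] F mount [-1.1  0.5 -2.3] T [-0.01  0.8  -0.03] gap 0.0189
[array([-0.0011, -0.0003,  0.0049]), array([-0.0032, -0.0016,  1.4839])]
```

Request:
servo_tool(slide=[[0, 0, 0.004], [0, 0, 0.004], [0, 0, 0.004], [0, 0, 0.004], [0, 0, 0.004]], delta_rot=[[0, 0, 0.9], [0, 0, 0.9], [0, 0, 0.9], [0, 0, 0.9], [0, 0, 0.9]], jaw=[1, 1, 1, 1, 1])

```text
t: 5.42
tcp_pos: [0.5382, -0.0437, 0.1969]
ee_rot: [-0.234, 0.919, -0.296, 0.114]
contact_force: [-0.9, -0.5, -2.4]
finger_gap: 0.0191
```

Request:
servo_tool(slide=[[0, 0, 0], [0, 0, 0], [0, 0, 0], [0, 0, 0], [0, 0, 0]], delta_rot=[[0, 0, 0.9], [0, 0, 0.9], [0, 0, 0.9], [0, 0, 0.9], [0, 0, 0.9]], jaw=[1, 1, 1, 1, 1])

```text
t: 5.83
tcp_pos: [0.5379, -0.0439, 0.1978]
ee_rot: [-0.258, 0.783, -0.565, 0.037]
contact_force: [0.3, 0.3, -2.3]
finger_gap: 0.0193
```

Request:
servo_tool(slide=[[0, 0, 0], [0, 0, 0], [0, 0, 0], [0, 0, 0], [0, 0, 0]], delta_rot=[[0, 0, 0.9], [0, 0, 0.9], [0, 0, 0.9], [0, 0, 0.9], [0, 0, 0.9]], jaw=[1, 1, 1, 1, 1])

```text
t: 6.25
tcp_pos: [0.5376, -0.044, 0.1987]
ee_rot: [0.257, -0.572, 0.778, 0.045]
contact_force: [0.1, 0.5, -1.9]
finger_gap: 0.0188
```

Run:
```python
from h import *; from plant import *
st=sense();show(st)
p,Rg=goal(0,.058,.13,0,-1); print([x.round(4) for x in delta(st,p,Rg)])
```

```text
t6.25 mount mm [  0.7  57.8 133.3] toolx [-0.898 -0.44  -0.002] toolz [ 0.004 -0.003 -1.   ]
q [-0.12  0.27  0.51  2.14 -0.95  0.78 -0.81] F mount [-0.6  0.2 -1.9] T [ 0.04  0.79 -0.02] gap 0.0188
[array([0.0011, 0.0009, 0.0067]), array([-0.0026,  0.0021,  0.2902])]
```

```bash
cat >> h.py <<'E'
def arc(ang,z,r=.0578,flip=-1,g=G):
    v=rz(ang)@np.array([0,r,0]); return goal(v[0],v[1],z,ang,flip,g)
E
python3 - <<'E'
from h import *; from plant import *
st=sense()
p,Rg=arc(-.142,.1); print([x.round(4) for x in delta(st,p,Rg)])
E
```

```text
[array([-0.0128, -0.0074,  0.0667]), array([-0.0025,  0.0023,  0.3806])]
```

Request:
servo_tool(slide=[[0, 0, 0.02], [0, 0, 0.03], [0, 0, 0.04], [-0.006, -0.004, 0.05], [-0.013, -0.007, 0.067]], delta_rot=[[0, 0, 0.08], [0, 0, 0.16], [0, 0, 0.24], [-0.001, 0.001, 0.32], [-0.002, 0.002, 0.38]], jaw=[1, 1, 1, 1, 1])

```text
t: 6.67
tcp_pos: [0.5539, -0.0281, 0.1746]
ee_rot: [0.231, -0.315, 0.913, 0.119]
contact_force: [0.5, -0.4, -2.6]
finger_gap: 0.0189
```

Request:
servo_tool(slide=[[0, 0, 0]], delta_rot=[[0, 0, 0]], jaw=[1])

```text
t: 6.75
tcp_pos: [0.5538, -0.0265, 0.1746]
ee_rot: [0.23, -0.314, 0.913, 0.12]
contact_force: [0.4, 0.3, -1.9]
finger_gap: 0.0189
```

Run:
```python
from h import *; from plant import *
st=sense();show(st)
for z in(.1,.068): p,Rg=arc(-.142,z); print([x.round(4) for x in delta(st,p,Rg)])
for n in("wrist","scene","top"):
    d=get_image(n); cv2.imwrite(f"pics/{n}3.png",d["image"][:,:,::-1]); np.savez(f"pics/{n}3.npz",K=d["camera_matrix"],E=d["extrinsics"])
w=cv2.imread("pics/wrist3.png"); cv2.imwrite("pics/w3.png",cv2.resize(w,(800,600),interpolation=cv2.INTER_CUBIC))
a=cv2.imread("pics/top3.png")[160:270,225:335]; b=cv2.imread("pics/scene3.png")[140:270,235:345]
cv2.imwrite("pics/ts3.png",cv2.hconcat([cv2.resize(a,(400,480),interpolation=cv2.INTER_CUBIC),cv2.resize(b,(400,480),interpolation=cv2.INTER_CUBIC)]))
```

```text
t6.75 mount mm [  9.2  58.1 100.5] toolx [-0.989  0.15  -0.002] toolz [ 0.002  0.    -1.   ]
q [-0.2   0.34  0.56  2.14 -1.05  0.77 -1.36] F mount [-0.5 -0.1 -1.9] T [0.05 0.73 0.07] gap 0.0189
[array([ 0.0019, -0.002 ,  0.001 ]), array([ 0.0004,  0.0011, -0.0054])]
[array([ 0.002 , -0.0021,  0.065 ]), array([ 0.0004,  0.0011, -0.0054])]
```

View pics/w3.png

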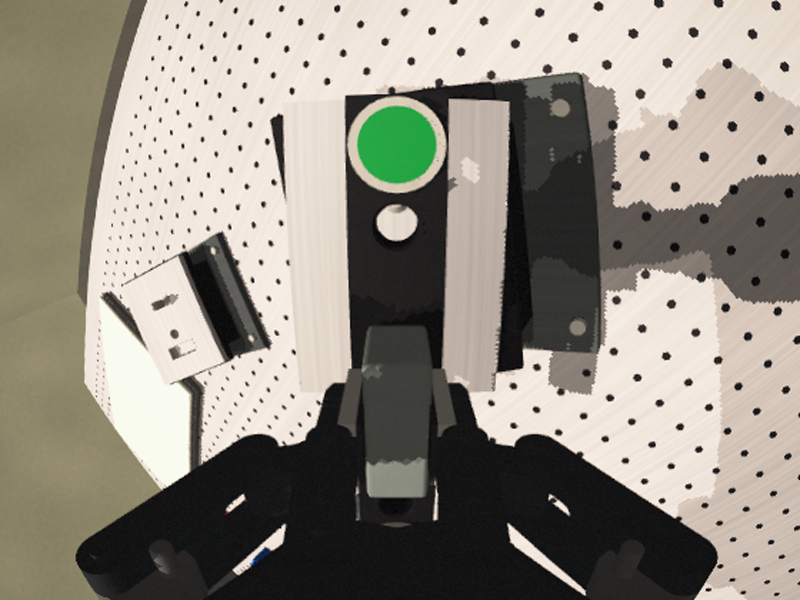

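View pics/ts3.png

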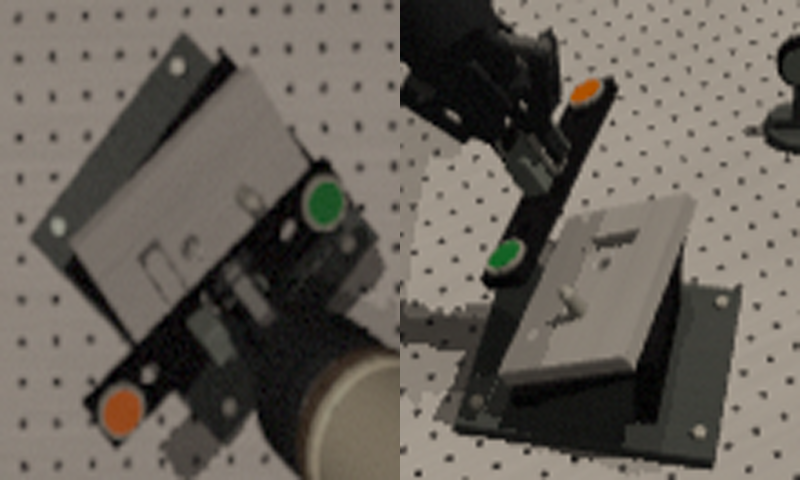

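The flip is good: orange is outboard, the bar lies parallel to the plate, and the blind hole is now visible in both fixed cameras. I'll check the hole and pin pixels against the model.

Run:
```python
from h import *
T,S,W=[np.load(f"pics/{n}3.npz") for n in("top","scene","wrist")]
M=mountR(G['yaw']); P=lambda q:G['p']+M@np.array(q)
h=P(rz(-.142)@[0,.046,0])
sl=[P(rz(-.142)@[s*.0215,.07,0]) for s in(1,-1)]
for n,C,f in(("top",T,0),("scene",S,0),("wrist",W,1)):
    print(n,'hole',proj(h,C['K'],C['E'],f).round(1),'pin',proj(P([0,0,.026]),C['K'],C['E'],f).round(1),'foot',proj(P([0,0,0]),C['K'],C['E'],f).round(1),'slot',proj(sl,C['K'],C['E'],f).round(1).tolist())
a=cv2.imread("pics/top3.png")[180:240,240:300]; b=cv2.imread("pics/scene3.png")[190:250,255:315]; c=cv2.imread("pics/wrist3.png")[120:190,230:330]
cv2.imwrite("pics/z3.png",cv2.hconcat([cv2.resize(a,(400,400),interpolation=cv2.INTER_CUBIC),cv2.resize(b,(400,400),interpolation=cv2.INTER_CUBIC)]))
cv2.imwrite("pics/zw3.png",cv2.resize(c,(800,560),interpolation=cv2.INTER_CUBIC))
# nominal arm in tool: green hole
st_p=None
from plant import *
st=sense();a_,Rt=inM(st)
# arm frame in tool: origin block at tool (0,0,?) ; underside z mount = tcpz-.0324 ; arm x outboard
for dz in(0,.012):
    q=a_+Rt@np.array([0,0,0.0324-dz])+ (-.058)*(Rt[:,1])
    print('green hole mount mm',(q*1e3).round(1),proj(P(q),W['K'],W['E'],1).round(1))
```

```text
top hole [[277.2 216.6]] pin [[295.5 207.1]] foot [[291.3 204.6]] slot [[264.9, 216.6], [274.7, 229.1]]
scene hole [[290.2 212.5]] pin [[279.6 218.5]] foot [[284.7 225.3]] slot [[299.6, 204.8], [286.6, 207.3]]
wrist hole [[277.2 199.1]] pin [[276.5 140.4]] foot [[276.6 136.4]] slot [[249.2, 229.6], [305.7, 229.3]]
green hole mount mm [-0.  -0.7 69.5] [[275.9 148.4]]
green hole mount mm [-0.  -0.6 81.5] [[275.8 151.9]]
```

View pics/z3.png

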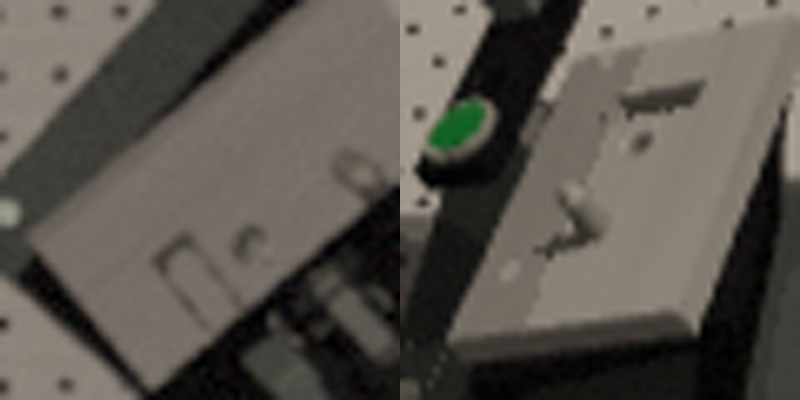

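View pics/zw3.png

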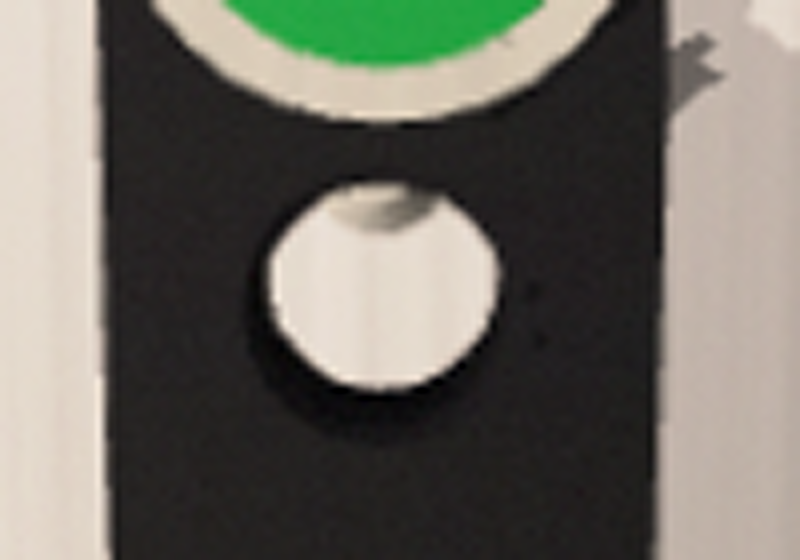

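```bash
cat > fit3.py <<'E'
from h import *
import fit
T,S,W=[np.load(f"pics/{n}3.npz") for n in("top","scene","wrist")]
def pr(v):
    p,yaw,pa=v[:3],v[3],v[4]; hx,hy,hz,aa=v[5:9]; b=v[9:11]
    M=mountR(yaw); A=lambda q: np.array([hx,hy,hz])+rz(aa)@np.array([-q[1],q[0]+.058,q[2]])
    d={'pin':[0,0,.026],'foot':[0,0,0],'or':A([.084,0,.0172]),'gr':A([-.084,0,.0172]),'ght':A([-.058,0,.012]),'ghu':A([-.058,0,0]),
       'hole':rz(pa)@np.array([0,.046,0]),'s1':rz(pa)@np.array([.0215,.07,0])}
    for n,(x,y) in dict(ul=(55,-48),ur=(55,108),ll=(-55,-48),lr=(-55,108)).items(): d[n]=rz(pa)@np.array([x/1e3,y/1e3,0])
    return {k:p+M@np.array(q) for k,q in d.items()}
top={'or':(258.2,254.),'gr':(314,206.1),'hole':(277.3,216.6)}
sce={'or':(285.8,164.3),'gr':(263.6,208.5),'hole':(290.8,211.2)}
wri={'gr':(277.5,100.5),'ght':(276.7,158.3),'ghu':(277.7,154.2)}
def res(v,w=1):
    q=pr(v);r=[]
    for o,C,f in((top,T,0),(sce,S,0),(wri,W,1)):
        for k,px in o.items(): r+=list(proj(q[k],C['K'],C['E'],f)[0]-px)
    # reuse first-set static points
    q0=fit.pred(np.r_[v[:5],v[9],.084,.0172]); 
    for o,C,f,_ in fit.L:
        for k,px in o.items(): r+=list(proj(q0[k],C['K'],C['E'],f)[0]-px)
    return np.array(r)
s=least_squares(res,np.r_[G['p'],G['yaw'],G['pa'],0,0,.069,-.142,0,0],loss='soft_l1')
v=s.x;print(v.round(4));r=res(v).reshape(-1,2)
print([(k,e.round(1).tolist()) for k,e in zip(list(top)+list(sce)+list(wri),r)])
E
python3 fit3.py
```

```text
[ 6.254e-01 -3.560e-02  8.270e-02  8.141e-01 -1.444e-01 -4.000e-04
  2.300e-03  7.050e-02 -1.581e-01  7.000e-03  0.000e+00]
[('or', [-0.3, 0.4]), ('gr', [0.1, 0.9]), ('hole', [-0.1, -0.2]), ('or', [-0.1, -0.2]), ('gr', [-0.4, 0.4]), ('hole', [-0.4, 1.4]), ('gr', [-0.1, 0.3]), ('ght', [0.4, -0.3]), ('ghu', [-0.6, -0.1])]
```

Run:
```python
from h import *; from plant import *
st=sense();show(st)
for z in(.075,.060,.05): p,Rg=arc(-.138,z,.0565); print([x.round(4) for x in delta(st,p,Rg)])
```

```text
t6.90 mount mm [  8.3  56.8 101.8] toolx [-0.99   0.144 -0.002] toolz [ 0.002 -0.002 -1.   ]
q [-0.19  0.34  0.56  2.14 -1.05  0.77 -1.35] F mount [-0.9 -0.1 -3.2] T [-0.02  0.78  0.02] gap 0.019
[array([ 0.0009, -0.0017,  0.0536]), array([-0.0014,  0.0014, -0.0044])]
[array([ 0.001 , -0.0016,  0.0836]), array([-0.0014,  0.0014, -0.0044])]
[array([ 0.001 , -0.0016,  0.1036]), array([-0.0014,  0.0014, -0.0044])]
```

Request:
servo_tool(slide=[[0.001, -0.002, 0.03], [0.001, -0.002, 0.054], [0.001, -0.002, 0.054], [0.001, -0.002, 0.054]], delta_rot=[[-0.001, 0.001, -0.004], [-0.001, 0.001, -0.004], [-0.001, 0.001, -0.004], [-0.001, 0.001, -0.004]], jaw=[1, 1, 1, 1])

```text
t: 7.23
tcp_pos: [0.5628, -0.0201, 0.1515]
ee_rot: [0.23, -0.32, 0.911, 0.118]
contact_force: [0.1, 0.2, -1.3]
finger_gap: 0.0191
```

Run:
```python
from h import *; from plant import *
st=sense();show(st)
for z in(.068,.060,.05): p,Rg=arc(-.138,z,.0563); print([x.round(4) for x in delta(st,p,Rg)])
d=get_image("wrist"); c=d["image"][120:220,210:350,::-1]
cv2.imwrite("pics/zw4.png",cv2.resize(c,(784,560),interpolation=cv2.INTER_CUBIC))
```

```text
t7.23 mount mm [ 7.2 56.  75.1] toolx [-0.991  0.137 -0.   ] toolz [ 0. -0. -1.]
q [-0.18  0.4   0.52  2.13 -1.12  0.74 -1.29] F mount [-0.5  0.1 -1.3] T [0.03 0.75 0.04] gap 0.0191
[array([-0.0012, -0.0003,  0.0142]), array([-0.0001,  0.    ,  0.0002])]
[array([-0.0012, -0.0003,  0.0302]), array([-0.0001,  0.    ,  0.0002])]
[array([-0.0012, -0.0003,  0.0502]), array([-0.0001,  0.    ,  0.0002])]
```

View pics/zw4.png

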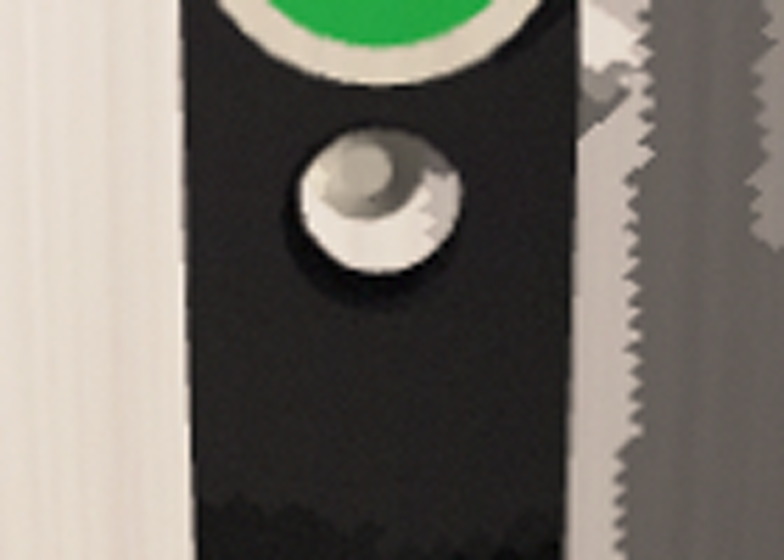

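```bash
cat >> h.py <<'E'
def ray2plane(px,K,E,z,g=G):
    d=(np.array(px)-[K[0,2],K[1,2]])/K[0,0]; th=np.hypot(*d); n=np.r_[np.sin(th)*d/th,np.cos(th)]; n=np.array([n[0],-n[1],-n[2]])
    Rc=E[:3,:3]; c=-Rc.T@E[:3,3]; w=Rc.T@n; M=mountR(g['yaw']); c=M.T@(c-g['p']); w=M.T@w
    return c+w*(z-c[2])/w[2], w
E
python3 - <<'E'
from h import *; from plant import *
d=get_image("wrist");K,E=d["camera_matrix"],d["extrinsics"]
print(ray2plane((274.2,149.9),K,E,.026), ray2plane((277.4,155.1),K,E,.0427),ray2plane((276.9,157.0),K,E,.0547)); show(sense())
E
```

```text
(array([ 0.00020775, -0.00021979,  0.026     ]), array([ 0.02832743,  0.13189736, -0.99085854])) (array([-0.00148729,  0.00038889,  0.0427    ]), array([ 0.0208118,  0.1489307, -0.9886286])) (array([-0.00138745, -0.00056444,  0.0547    ]), array([ 0.02312098,  0.15443908, -0.98773174]))
t7.33 mount mm [ 7.5 55.3 75.7] toolx [-0.99   0.138 -0.001] toolz [ 0.001 -0.002 -1.   ]
q [-0.18  0.39  0.52  2.13 -1.12  0.74 -1.29] F mount [-1.  -0.  -1.6] T [ 0.02  0.78 -0.09] gap 0.0188
```

Run:
```python
from h import *; from plant import *
st=sense()
for z in(.060,.05,.043): p,Rg=goal(.0086,.0558,z,-.138,-1); print([x.round(4) for x in delta(st,p,Rg)])
```

```text
[array([-0.002 ,  0.0014,  0.0314]), array([-0.001 ,  0.0006, -0.0002])]
[array([-0.002 ,  0.0014,  0.0514]), array([-0.001 ,  0.0006, -0.0002])]
[array([-0.002 ,  0.0014,  0.0654]), array([-0.001 ,  0.0006, -0.0002])]
```

Request:
servo_tool(slide=[[-0.002, 0.001, 0.01], [-0.002, 0.001, 0.02], [-0.002, 0.001, 0.03], [-0.002, 0.001, 0.034]], delta_rot=[[-0.001, 0, 0], [-0.001, 0, 0], [-0.001, 0, 0], [-0.001, 0, 0]], jaw=[1, 1, 1, 1])

```text
t: 7.67
tcp_pos: [0.5695, -0.0128, 0.1374]
ee_rot: [0.23, -0.32, 0.911, 0.119]
contact_force: [-0.0, 0.1, -2.6]
finger_gap: 0.0193
```

Run:
```python
from h import *; from plant import *
st=sense();show(st)
for z in(.05,.043): p,Rg=goal(.0086,.0558,z,-.138,-1); print([x.round(4) for x in delta(st,p,Rg)])
d=get_image("wrist"); c=d["image"][120:220,210:350,::-1]
cv2.imwrite("pics/zw5.png",cv2.resize(c,(784,560),interpolation=cv2.INTER_CUBIC))
```

```text
t7.67 mount mm [ 8.6 56.1 57.9] toolx [-0.991  0.137 -0.001] toolz [ 0.001  0.001 -1.   ]
q [-0.18  0.43  0.5   2.13 -1.16  0.73 -1.26] F mount [-1.2  0.1 -2.2] T [0.04 0.82 0.04] gap 0.0193
[array([-0.0001, -0.0006,  0.0159]), array([0.0006, 0.0004, 0.0001])]
[array([-0.    , -0.0006,  0.0299]), array([0.0006, 0.0004, 0.0001])]
```

View pics/zw5.png

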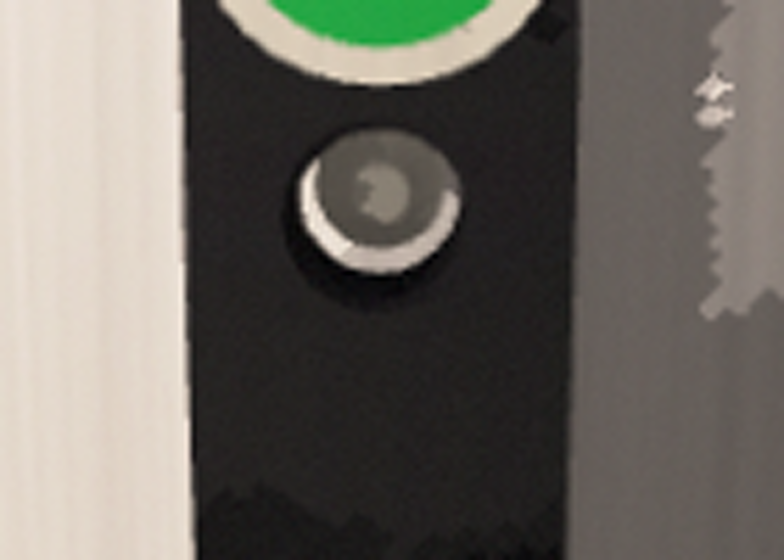

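The pin tip (384,190) is nearly centred in the hole rim (380,199), so it needs about 0.5 mm of correction before going lower.

Request:
servo_tool(slide=[[0.0005, -0.0015, 0.008], [0.0005, -0.0015, 0.014], [0.0005, -0.0015, 0.02], [0.0005, -0.0015, 0.026], [0.0005, -0.0015, 0.028]], delta_rot=[[0, 0, 0], [0, 0, 0], [0, 0, 0], [0, 0, 0], [0, 0, 0]], jaw=[1, 1, 1, 1, 1])

```text
t: 8.13
tcp_pos: [0.5744, -0.008, 0.1243]
ee_rot: [0.23, -0.32, 0.911, 0.119]
contact_force: [0.7, -0.2, -1.8]
finger_gap: 0.0191
```

Run:
```python
from h import *; from plant import *
st=sense();show(st)
```

```text
t8.13 mount mm [ 8.  55.9 43.2] toolx [-0.991  0.137  0.   ] toolz [ 0.     0.002 -1.   ]
q [-0.17  0.46  0.48  2.13 -1.2   0.71 -1.23] F mount [-0.6 -0.6 -1.7] T [-0.03  0.75 -0.02] gap 0.0191
```

Request:
servo_tool(slide=[[0, 0, 0.003], [0, 0, 0.006], [0, 0, 0.009], [0, 0, 0.009]], delta_rot=[[0, 0, 0], [0, 0, 0], [0, 0, 0], [0, 0, 0]], jaw=[1, 1, 1, 1])

```text
t: 8.47
tcp_pos: [0.5759, -0.0062, 0.1202]
ee_rot: [0.23, -0.32, 0.911, 0.119]
contact_force: [-0.8, -0.4, -2.7]
finger_gap: 0.0191
```

Run:
```python
from h import *; from plant import *
st=sense();show(st)
```

```text
t8.47 mount mm [ 8.  56.  38.4] toolx [-0.991  0.137  0.   ] toolz [-0.     0.002 -1.   ]
q [-0.17  0.47  0.47  2.13 -1.21  0.71 -1.23] F mount [-2.1  0.3 -1.9] T [-0.02  0.72 -0.01] gap 0.0191
```

At z = 38.4 mm the underside stands about 6 mm off the plate with no contact force, so the dowel is already entering its hole. Continuing down.

Request:
servo_tool(slide=[[0, 0, 0.003], [0, 0, 0.006], [0, 0, 0.009], [0, 0, 0.011], [0, 0, 0.011]], delta_rot=[[0, 0, 0], [0, 0, 0], [0, 0, 0], [0, 0, 0], [0, 0, 0]], jaw=[1, 1, 1, 1, 1])

```text
t: 8.88
tcp_pos: [0.5778, -0.0042, 0.1154]
ee_rot: [0.23, -0.32, 0.911, 0.119]
contact_force: [-0.3, -0.3, -2.0]
finger_gap: 0.019
```

Run:
```python
from h import *; from plant import *
st=sense();show(st)
```

```text
t8.88 mount mm [ 8.  56.  32.9] toolx [-0.991  0.137  0.   ] toolz [ 0.     0.002 -1.   ]
q [-0.17  0.48  0.47  2.12 -1.23  0.7  -1.21] F mount [-1.4  0.  -1.6] T [0.07 0.74 0.02] gap 0.019
```

Dropping in freely. A last small push to seat, then check the force.

Request:
servo_tool(slide=[[0, 0, 0.002], [0, 0, 0.003], [0, 0, 0.003]], delta_rot=[[0, 0, 0], [0, 0, 0], [0, 0, 0]], jaw=[1, 1, 1])

```text
t: 9.13
tcp_pos: [0.5781, -0.0042, 0.115]
ee_rot: [0.23, -0.32, 0.911, 0.12]
contact_force: [-6.2, -2.4, 8.3]
finger_gap: 0.0188
```

Run:
```python
from h import *; from plant import *
st=sense();show(st)
```

```text
t9.13 mount mm [ 8.  55.8 32.4] toolx [-0.99   0.138 -0.001] toolz [ 0.001  0.002 -1.   ]
q [-0.17  0.48  0.47  2.12 -1.23  0.7  -1.21] F mount [-1.1  2.9 10.2] T [ 1.02  0.87 -0.01] gap 0.0188
```

Request:
servo_tool(slide=[[0, 0, 0], [0, 0, 0], [0, 0, 0], [0, 0, 0], [0, 0, 0]], delta_rot=[[0, 0, 0], [0, 0, 0], [0, 0, 0], [0, 0, 0], [0, 0, 0]], jaw=[0, 0, 0, 0, 0])

```text
t: 9.55
tcp_pos: [0.5782, -0.004, 0.115]
ee_rot: [0.23, -0.32, 0.911, 0.12]
contact_force: [-0.8, 0.2, 1.0]
finger_gap: 0.0423
```

Request:
servo_tool(slide=[[0, 0, -0.03], [0, 0, -0.1], [0, 0, -0.16], [0, 0, -0.22], [0, 0, -0.22]], delta_rot=[[0, 0, 0], [0, 0, 0], [0, 0, 0], [0, 0, 0], [0, 0, 0]], jaw=[0, 0, 0, 0, 0])

```text
t: 9.97
tcp_pos: [0.5419, -0.0481, 0.2149]
ee_rot: [0.234, -0.318, 0.911, 0.117]
contact_force: [0.7, -0.5, 0.5]
finger_gap: 0.0429
```

Request:
servo_tool(slide=[[0, 0, 0], [0, 0, 0]], delta_rot=[[0, 0, 0], [0, 0, 0]], jaw=[0, 0])

```text
t: 10.13
tcp_pos: [0.5424, -0.0483, 0.2155]
ee_rot: [0.234, -0.318, 0.911, 0.117]
contact_force: [0.3, 0.1, -1.0]
finger_gap: 0.0427
```

Run:
```python
from h import *; from plant import *
st=sense();show(st)
d=get_image("wrist"); cv2.imwrite("pics/w6.png",cv2.resize(d["image"][:,:,::-1],(800,600),interpolation=cv2.INTER_CUBIC))
np.savez("pics/wrist6.npz",K=d["camera_matrix"],E=d["extrinsics"])
d=get_image("scene"); cv2.imwrite("pics/s6.png",cv2.resize(d["image"][140:270,235:365,::-1],(590,590),interpolation=cv2.INTER_CUBIC))
```

```text
t10.13 mount mm [  9.2  51.4 147.8] toolx [-0.99   0.139 -0.007] toolz [ 0.006 -0.007 -1.   ]
q [-0.2   0.26  0.61  2.12 -0.94  0.82 -1.42] F mount [-0.2 -0.1 -1. ] T [ 0.01  0.54 -0.03] gap 0.0427
```

View pics/w6.png

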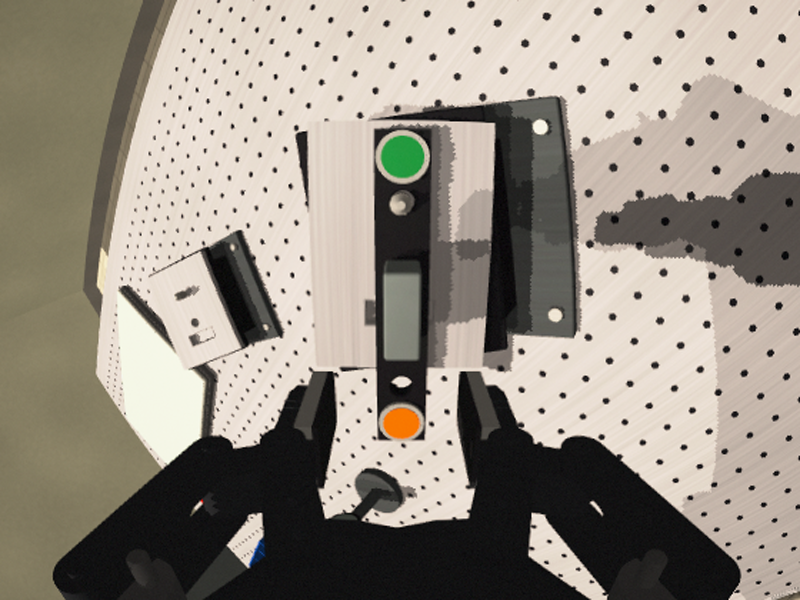

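View pics/s6.png

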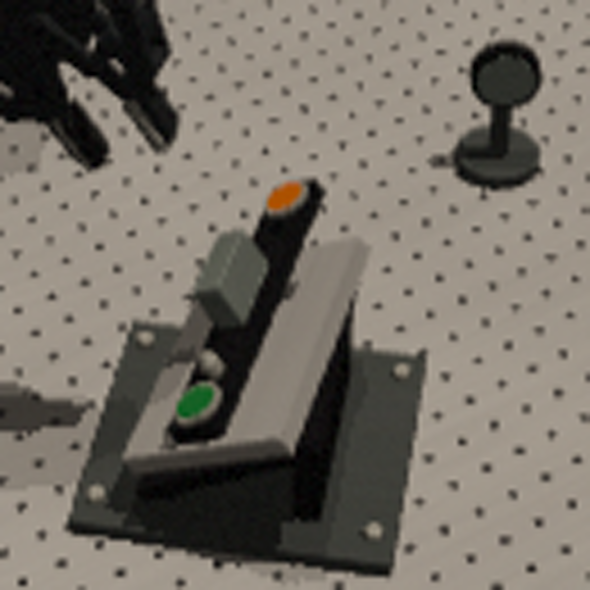

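Both views show the bar flat on the plate with the pin through the hole by the green filter (402,203), orange outboard (401,423), and the gripper clear. Handing in.

Run:
```python
from plant import *
print(hand_in())
```

```text
the job is handed in; nothing more can be done
None
```

The filter arm is swapped: it lies flat on the plate with the orange filter outboard and the pin through the hole by the green filter. I handed the job in at about 10.2 s; no verdict is reported.

**What I did:** I gripped the block across, lifted the arm about 100 mm off the pin and turned it end for end. I read the plate's angle, about -0.14 rad, from its edges and from the hole itself once it was uncovered. I lined the arm up to that, so the dowel dropped straight in without a search swing, then let go and backed off.

**Last checks:**
- **Seating:** the tool stopped at 32.4 mm above the plate, the same height as when I first gripped the flat arm, with the push-back rising to about 10 N. A dowel riding on the plate would have stopped it 8 mm higher.
- **Pictures after release:** the wrist and scene views show the arm flat and the gripper well clear.
- **Bystanders:** the robot kept away from the lens post, lens tube and power sensor. I did not measure their positions again.

**Disagreements:** the calibration put the hole and pin about 1 to 2 mm apart after the turn. I corrected this from close wrist-camera views before lowering the arm. I did not measure the final hole-to-pin offset or the arm's tilt after release.

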